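# Plug the open port of a basement discharge line and tug-test it

## Task

Close the open upright port of the white pipe assembly with the push-fit plug that has the flat wing grip: press it straight in until it snaps in fully home, pushing with less than 25 N. Then, still holding the wing, prove that it is caught: pull straight up with a smoothly rising force, no jerk, to about 15 N (never as much as 22 N), keep that pull for about half a second, and let go with the plug back down in the port, its flange on the rim. Leave the other plug and everything else where it is.

Things in the scene. Friction and masses are not known exactly. Their poses are not given: they have to be found in the camera images.
- plug: White plastic push-fit plug, 60 g, flat wing grip on top. Origin on its axis at the underside of its round flange (44 mm diameter, 5 mm thick); z up. Below it: shank 31 mm diameter to 4.5 mm down, groove 26 mm to 25 mm down, bead 32 mm to 30 mm down, then a nose tapering to 22 mm diameter at 44 mm down. Starts upright and loose in a rack hole, flange on the rack's top.
- plug_wing (a point): Middle of the plug's upright wing grip, 20 mm above the plug's origin. The wing is 36 mm long (along the plug's x), 12 mm thick (along y), 30 mm high above the flange; pinch it across y.
- round_plug: A second white plug, with a round knob 26 mm diameter and 20 mm high on the same 44 mm flange and a plain shank without a groove. Not to be used. Origin at the underside of the flange. It stands in the rack's other hole, 90 mm from the first; which hole holds which plug varies.
- rack: Fixed wooden block 80 (x) by 180 (y) by 55 mm high with two holes 37 mm wide, 46 mm deep, 45 mm either side of its centre along y. Origin at the centre of its underside.
- port_mouth (a point): Centre of the open mouth of the upright push-fit port, at its rim, 125 mm above the table while unloaded; z up. White round socket, bore 33.6 mm, outer diameter 53 mm, on the middle of a white pipe assembly (240 mm long along x, 110 mm wide) fixed to the table. Home: the plug's flange lies on the rim. A caught plug rises 1.5 to 14 mm off the rim when pulled.
- port_catch (a point): Point on the port's axis 14.5 mm below the rim. Two sprung catches lie near this level, somewhere between 9 and 18 mm below the rim (it differs each time and cannot be seen), so a caught plug has 1.5 to 10.5 mm of play before it takes a pull. They ride over the plug's nose and bead (up to about 18 N of push, over the last 30 mm) and drop into its groove shortly before it is home. A plug not snapped in slips out.
- port (a joint): Vertical give of the port on its stiff rubber mount, in m: 0 unloaded, positive when pulled up, negative when pushed down, 0.1 mm per N either way (12 N = 1.2 mm, 22 N = 2.2 mm), stops at 7 mm.
- jug: White closed jug, 104 mm diameter, 220 mm high, standing on the table; leave it alone. Origin at the centre of its underside.
- coupling: White plastic pipe coupling (ring) 60 mm diameter, 50 mm high; leave it alone. Origin at the centre of its underside.
- tape_roll: Black roll 80 mm diameter, 24 mm high, lying flat; leave it alone. Origin at the centre of its underside.
Mind the look-alikes: they are no part of the job. What is shaped like the part that bears port_mouth but green or orange is not meant.

How it is judged:
On the way, in this order (a step that is already met when the one before it is completed fails the run):
1. the winged plug is pressed home in the port (flange within 1.8 mm of the rim, centred, upright) (z of plug in the frame of port_mouth below 0.0018 m and horizontal distance between plug and port_mouth below 0.003 m and angle between plug's own z axis and vertical below 0.08 rad), for 0.1 s.
2. the plug is pulled up by the fingers so that the port rises 1.2 mm (12 N) for 0.4 s, the plug still caught (value of joint port above 0.0012 m and contact force between the fingers and plug above 2 N and z of plug in the frame of port_mouth below 0.016 m and horizontal distance between plug and port_mouth below 0.003 m and angle between plug's own z axis and vertical below 0.08 rad), for 0.4 s.
At the end, for the whole second after the job is handed in: the winged plug stands in the port, flange within 3 mm of the rim, centred within 3 mm, upright within 0.08 rad, at rest and unloaded (port within 1 mm of its free height) (z of plug in the frame of port_mouth below 0.003 m and horizontal distance between plug and port_mouth below 0.003 m and angle between plug's own z axis and vertical below 0.08 rad and value of joint port between -0.001 and 0.001 m and linear speed of plug below 0.01 m/s); the robot touches nothing.
It fails at once if the plug is pulled with 22 N or more (port raised over 2.2 mm) (value of joint port above 0.0022 m).
It fails at once if the plug is pushed with 25 N or more (port down over 2.5 mm) (value of joint port below -0.0025 m).
It fails at once if the plug is jerked: the port rises faster than 60 mm/s under pull (value of joint port above 0.0006 m and velocity of joint port above 0.06 m/s).
It fails at once if the other plug is moved by more than 10 mm (distance of round_plug from where it was at the start of the episode above 0.01 m).
It fails at once if the jug, the coupling or the roll is moved by more than 15 mm (distance of any of jug, coupling, tape_roll from where it was at the start of the episode above 0.015 m).
It also fails if it takes over 70 s, if anything falls off the work surface, if the arm or the gripper's body presses on something with over 40 N, if the wrist force passes 120 N, or if a joint passes its speed limit or range.

## Robot

A 6-joint arm with a two-finger parallel gripper is mounted at the origin on the work surface. World frame = base frame: x ahead of the robot, y to its left, z up, the work surface at z = 0. Lengths are in m, angles in rad, forces in N, time in s.
With the tool pointing down it reaches from about 0.3 to 0.775 m from the base axis. Payload 14.6 kg.
Tool frame: the origin (TCP) lies midway between the tips of the shut fingers; the grasp point (between the pads) lies 19 mm behind it (env.tcp_to_grasp is the distance from the TCP to the grasp point, in m); z points along the fingers, x is the direction in which the jaws open and shut, and the axes are right-handed (so a half turn about z gives the same grasp; the last joint's range is limited). The gripper opens to 94 mm and grips with 3 to 60 N. Pads are 16 mm wide; open, the fingers measure 119 mm over their backs; the gripper's body (75 mm by 177 mm) begins 78 mm behind the grasp point.
Start: joints at [-1.249, 0.3, 1.521, -0, 1.321, -0.067], TCP at [0.208, -0.509, 0.205] pointing down, gripper open.
Joint ranges: [-3.03, 3.03], [-0.79, 2.21], [0.23, 2.52], [-1.04, 4.18], [0, 3.07], [-2.55, 2.55]. Speed limits (rad/s): [2.22, 2.22, 2.57, 3.14, 3.14, 3.14].

## Interface

Orientations are given as a 3x3 rotation matrix whose columns are the frame's x, y, z axes.
In Python, from station import env, grab_frame, sign_off gives the robot as it stands.
- The arm moves only by the tool play_rows, never from a script. Its argument "deltas" is a list of rows, each a list of 6 numbers: the shift along the tool's x, y, z normalised to -1 to 1, where 1 is 0.04 m, then the turn, a rotation vector about the tool's x, y, z normalised to -1 to 1, where 1 is 8 degrees. In form: [[dx, dy, dz, ax, ay, az], ...]. A call has exactly 8 rows; each row shifts and turns the pose as measured when the row begins, along the tool's axes as they then stand; what a row does not reach is not made up. A row lasts 1/10 s, in which the tool goes at most 50 mm and 8.59 degrees, less where a joint would pass 70% of its speed; a pose out of reach is approached as far as the arm can. A call with a number of a shift or a turn outside -1 to 1 is refused whole. A call with a gripper value outside its range is refused whole. "fingers" is the closure in counts, from 0 (fully open) to 255 (shut), set as the call begins (left out, the last holds). The fingers move at their own pace and stop on an object; "squeeze" is the grip in N (left out, the last holds). Time passes only in rows, so rows that do not move let the fingers close, or fill a call up. It gives the time, the measured TCP pose, the force and the opening at its end, in the units of the state.
- env.state(): the state, without advancing time (a new reading comes with each control period).
- grab_frame(name): name is "side" or "top"; returns a dict with "img" (480x640x3 uint8, red, green, blue), "fx", "fy", "cx", "cy" (pixels), "R" (3x3) and "t" (3): a world point X has camera coordinates R X + t. Camera axes: x right, y down, z forward; pixel columns grow to the right and rows downward; lengths in m; the calibration is good to about 2 mm. A picture is of the moment at which its call begins. There is no depth.
- sign_off(): hands the job in, once; it reports no verdict.
The state is a dict: "clock": time; "q": joint angles; "joint_vel": joint speeds; "joint_efforts": joint torques, N m; "tool_pos": TCP position; "tool_rot": TCP orientation; "ft_force": force on the tool from outside, world axes, zero at the start; "torque": the same for the moment, N m; "grip_width": opening from 0.0 (shut) to 1.0 (fully open).
Only numpy, scipy, OpenCV 4.12 (cv2) and the standard library are available. Lean on these libraries where they do the work, as an engineer would, in place of code of your own. Each camera call takes 0.05 s, during which the arm holds its last target.

## Working session

There is one attempt and no reset: what is moved stays moved. The work goes in short steps, Python scripts to look and compute and a tool call to move; the robot and the scene stay as the last step left them, time stands still between calls to the robot, and variables do not carry over. Pictures are saved under pics/ and viewed, and the job is handed in when it is done.

Besides the shell and the picture viewer there is one more tool, called after ">>>" in YAML: its name, and indented under it one key for each argument. play_rows: Moves the arm, as the interface text tells. Its arguments: {"type":"object","properties":{"deltas":{"type":"array"},"fingers":{"type":"number"},"squeeze":{"type":"number"}},"required":["deltas"]}

```bash
mkdir -p pics; ls; python3 - <<'E'
from station import env, grab_frame
import cv2
print(env.state(), env.tcp_to_grasp)
for n in("side","top"):
    f=grab_frame(n); cv2.imwrite(f"pics/{n}0.png",f["img"][:,:,::-1]); print(n,f["fx"],f["fy"],f["cx"],f["cy"],f["R"],f["t"])
E
```

```text
pics
{'clock': 0.0, 'q': array([-1.24860665e+00,  3.00466285e-01,  1.52158074e+00, -3.56862703e-05,
        1.32066768e+00, -6.66152079e-02]), 'joint_vel': array([ 4.63469037e-05,  5.12711997e-04,  1.84054886e-03,  1.00725381e-03,
       -2.00236674e-04, -5.45101069e-04]), 'joint_efforts': array([ 1.36006215e-04, -5.31807232e+01, -3.52738881e+01,  7.08444114e-02,
        2.44263920e-02, -1.16541482e-04]), 'tool_pos': array([ 0.20839551, -0.50871509,  0.20488911]), 'tool_rot': array([[ 3.79090743e-01, -9.25359421e-01, -3.88089071e-04],
       [-9.25358822e-01, -3.79090940e-01,  1.05337104e-03],
       [-1.12186787e-03, -4.02015656e-05, -9.99999370e-01]]), 'ft_force': array([-1.02902188, -0.36965254, -0.580928  ]), 'torque': array([-0.00517526,  0.05152549, -0.01319447]), 'grip_width': 1.0010088749714283} 0.0188
side 500.90397906592693 500.90397906592693 323.59933791895327 235.51766888393954 [[-0.71121089 -0.70266435  0.02102111]
 [-0.42553036  0.4065189  -0.80849632]
 [ 0.55955606 -0.58395651 -0.58812568]] [0.32039718 0.35421892 0.92768738]
top 454.3470434238103 454.3470434238103 317.369690851532 238.01061700074612 [[-0.00973471 -0.99992318 -0.00767229]
 [-0.99553957  0.01041151 -0.09376865]
 [ 0.09384133  0.00672525 -0.99556445]] [-0.07903714  0.52706727  1.30002538]
```

View pics/side0.png

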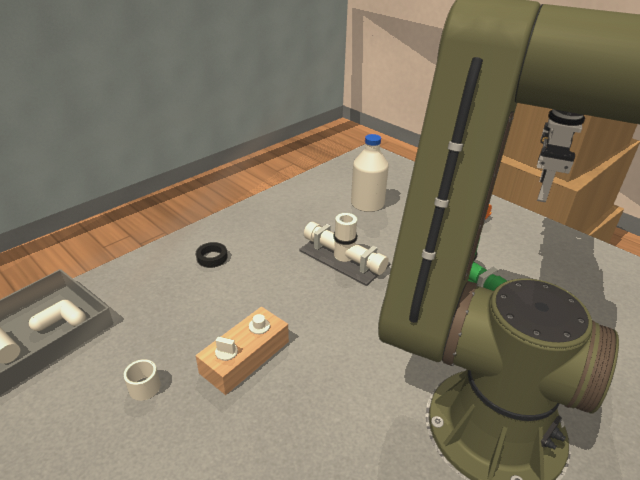

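View pics/top0.png

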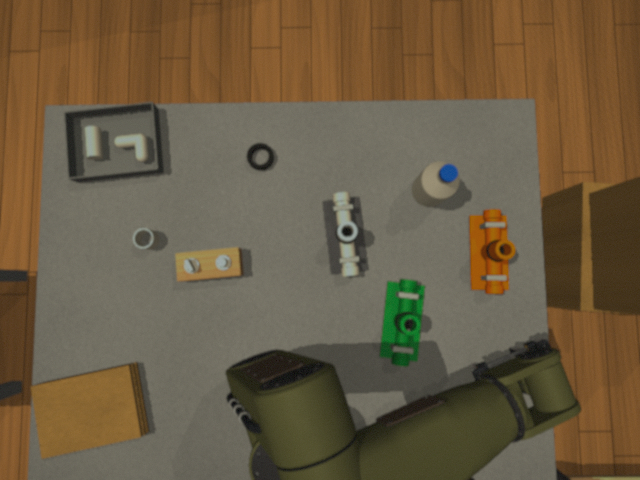

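Candidates: plugs in the rack at top (191,265) and (223,262), which are (226,346) and (259,322) in the side view. The first looks winged and the second looks like the round knob. Ports: white at top (347,231), green at (408,323), orange at (502,250). White is the one meant. I'll confirm with enlarged crops.

```bash
python3 - <<'E'
import cv2,numpy as np
s=cv2.imread("pics/side0.png");t=cv2.imread("pics/top0.png")
def c(i,x,y,w,h,k=5): return cv2.resize(i[y:y+h,x:x+w],(400,300),interpolation=cv2.INTER_CUBIC)
a=np.vstack([np.hstack([c(s,196,305,100,75),c(t,170,237,80,60)]),np.hstack([c(s,296,200,100,75),c(t,305,195,80,60)])])
cv2.imwrite("pics/crop0.png",a)
E
```

```text
(no output)
```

View pics/crop0.png

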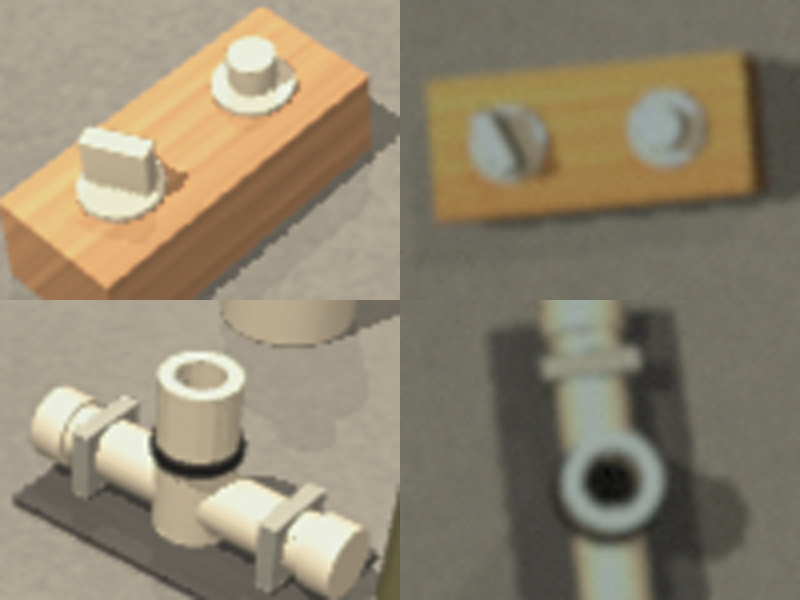

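The crops confirm it. The winged plug is at top (191,265) and side (226,346), and the knob plug is nearer the port. The white port's rim is at top (347,231) and side (346,222). Now I'll measure both.

```bash
cat > h.py <<'E'
import numpy as np,cv2
def ray(f,u,v,z):
    d=np.array([(u-f["cx"])/f["fx"],(v-f["cy"])/f["fy"],1.]); C=-f["R"].T@f["t"]; d=f["R"].T@d
    return C+d*(z-C[2])/d[2]
def proj(f,X):
    p=f["R"]@np.asarray(X)+f["t"]; return np.array([f["fx"]*p[0]/p[2]+f["cx"],f["fy"]*p[1]/p[2]+f["cy"]])
E
python3 - <<'E'
from h import *
from station import grab_frame
F={n:grab_frame(n) for n in("side","top")}
import pickle; pickle.dump(F,open("F0.pkl","wb"))
boxes={"side":(196,330,60,40),"top":(176,250,32,32)}
for n,f in F.items():
    for nm,(x,y,w,h) in (("plug",boxes[n]),("knob",{"side":(240,305,35,35),"top":(208,248,32,30)}[n])):
        c=f["img"][y:y+h,x:x+w]; c=cv2.resize(c,None,fx=8,fy=8,interpolation=cv2.INTER_CUBIC)
        hsv=cv2.cvtColor(c,cv2.COLOR_RGB2HSV)
        m=((hsv[...,1]<95)&(hsv[...,2]>105)).astype(np.uint8)*255
        cs,_=cv2.findContours(m,cv2.RETR_EXTERNAL,cv2.CHAIN_APPROX_NONE); k=max(cs,key=cv2.contourArea)
        cv2.drawContours(c,[k],-1,(255,0,0),1); cv2.imwrite(f"pics/m_{n}_{nm}.png",c[...,::-1])
        P=[ray(f,x+(p[0][0]+.5)/8-.5,y+(p[0][1]+.5)/8-.5,.06)[:2] for p in k]
        P=np.array(P,np.float32); print(n,nm,"encl circle",cv2.minEnclosingCircle(P), P.min(0),P.max(0))
    x,y,w,h={"side":(325,205,40,40),"top":(332,215,32,32)}[n]
    c=f["img"][y:y+h,x:x+w]; c=cv2.resize(c,None,fx=8,fy=8,interpolation=cv2.INTER_CUBIC); cv2.imwrite(f"pics/m_{n}_port.png",c[...,::-1])
a=[cv2.resize(cv2.imread(f"pics/m_{n}_{k}.png"),(260,260)) for n in("side","top") for k in("plug","knob","port")]
cv2.imwrite("pics/m0.png",np.vstack([np.hstack(a[:3]),np.hstack(a[3:])]))
E
```

```text
side plug encl circle ((0.4825264513492584, 0.27998584508895874), 0.05657287687063217) [0.4263811  0.23781234] [0.5386718  0.32259268]
side knob encl circle ((0.46201539039611816, 0.1817261129617691), 0.029644113034009933) [0.43457118 0.15962143] [0.4889933  0.20845212]
top plug encl circle ((0.45077916979789734, 0.27459093928337097), 0.0253461766988039) [0.4258352  0.24947703] [0.4732035  0.29655483]
top knob encl circle ((0.457610160112381, 0.1833953559398651), 0.0242439154535532) [0.43374872 0.16069272] [0.4811031  0.20712444]
```

View pics/m0.png

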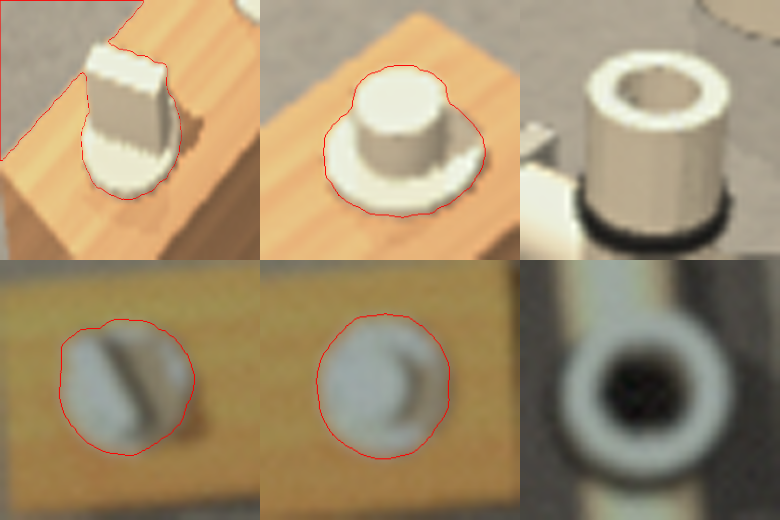

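```bash
python3 - <<'E'
from h import *
import pickle
from scipy.optimize import least_squares
F=pickle.load(open("F0.pkl","rb"))
def cont(f,x,y,w,h,fn,pick=0,hole=False):
    c=cv2.resize(f["img"][y:y+h,x:x+w],None,fx=8,fy=8,interpolation=cv2.INTER_CUBIC)
    m=fn(cv2.cvtColor(c,cv2.COLOR_RGB2HSV).astype(int)).astype(np.uint8)*255
    cs,hh=cv2.findContours(m,cv2.RETR_CCOMP,cv2.CHAIN_APPROX_NONE)
    cs=sorted(cs,key=cv2.contourArea,reverse=True)
    return c,m,[np.array([[x+(p[0][0]+.5)/8-.5,y+(p[0][1]+.5)/8-.5] for p in k]) for k in cs]
def circ(P,r0,fixed=False):
    s=least_squares(lambda q:np.hypot(P[:,0]-q[0],P[:,1]-q[1])-(r0 if fixed else q[2]),[*P.mean(0),r0],loss='soft_l1',f_scale=.0007)
    return s.x.round(4)
W=lambda h:(h[...,1]<95)&(h[...,2]>105)
for n,b in (("side",(212,333,26,28)),("top",(180,253,22,24))):
    f=F[n]
    c,m,cs=cont(f,*b,W); 
    P=np.array([ray(f,*p,.06)[:2] for p in cs[0]])
    print(n,"flange",circ(P,.022),circ(P,.022,True))
f=F["side"]
c,m,cs=cont(f,212,333,26,28,lambda h:h[...,2]>215); print([len(k) for k in cs][:4])
cv2.imwrite("pics/wt.png",np.hstack([c[...,::-1],cv2.cvtColor(m,cv2.COLOR_GRAY2BGR)]))
for i,k in enumerate(cs[:3]):
    Q=np.array([ray(f,*p,.09)[:2] for p in k],np.float32); r=cv2.minAreaRect(Q); print("wing?",i,k.mean(0),r)
# port
for n,b,fn in (("side",(325,205,40,22),lambda h:h[...,2]>205),("top",(333,217,28,28),lambda h:h[...,2]>118)):
    f=F[n]; c,m,cs=cont(f,*b,fn); cv2.imwrite(f"pics/p_{n}.png",np.hstack([c[...,::-1],cv2.cvtColor(m,cv2.COLOR_GRAY2BGR)]))
    for k in cs[:3]:
        if len(k)<40: continue
        P=np.array([ray(f,*p,.125)[:2] for p in k]); print(n,"port",k.mean(0).round(1),circ(P,.026),cv2.minAreaRect(P.astype(np.float32)))
E
python3 -c "
import cv2,numpy as np
a=[cv2.resize(cv2.imread(f'pics/{k}.png'),(520,180 if k=='p_side' else 200)) for k in('wt','p_side','p_top')];cv2.imwrite('pics/m1.png',np.vstack(a))"
```

```text
side flange [0.4596 0.2736 0.0297] [0.4627 0.2705 0.022 ]
top flange [0.4501 0.2736 0.0234] [0.4501 0.2737 0.022 ]
[714, 515, 213]
wing? 0 [219.45115546 353.68767507] ((0.4328683912754059, 0.30354630947113037), (0.05617562308907509, 0.03808660805225372), 10.550973892211914)
wing? 1 [228.69114078 338.59259709] ((0.45021501183509827, 0.26509931683540344), (0.046452514827251434, 0.031201278790831566), 33.26130294799805)
wing? 2 [234.34066901 358.42928404] ((0.4043779671192169, 0.28795135021209717), (0.016192438080906868, 0.015726257115602493), 45.6629638671875)
side port [345.8 218.5] [ 0.5387 -0.1642  0.027 ] ((0.5387076139450073, -0.16415469348430634), (0.05430994927883148, 0.054228443652391434), 77.70136260986328)
side port [345.6 218.4] [ 0.539  -0.1642  0.0166] ((0.539088249206543, -0.16410064697265625), (0.03304220736026764, 0.0338539220392704), 86.88007354736328)
side port [326.7 225.3] [ 0.5508 -0.1082  0.0055] ((0.5504084825515747, -0.107993483543396), (0.009888970293104649, 0.013490153476595879), 17.15773582458496)
top port [345.7 227.6] [ 0.5419 -0.1629  0.031 ] ((0.5421126484870911, -0.1648997962474823), (0.06625384092330933, 0.05384952947497368), 1.601546049118042)
top port [347.  230.6] [ 0.536  -0.1649  0.0162] ((0.5357782244682312, -0.16492369771003723), (0.033024128526449203, 0.0318627804517746), 89.38798522949219)
top port [345.9 243.9] [ 0.8012 -0.1726  0.3018] ((0.5009667277336121, -0.16218222677707672), (0.03459874168038368, 0.004720731638371944), 89.40706634521484)
```

View pics/m1.png

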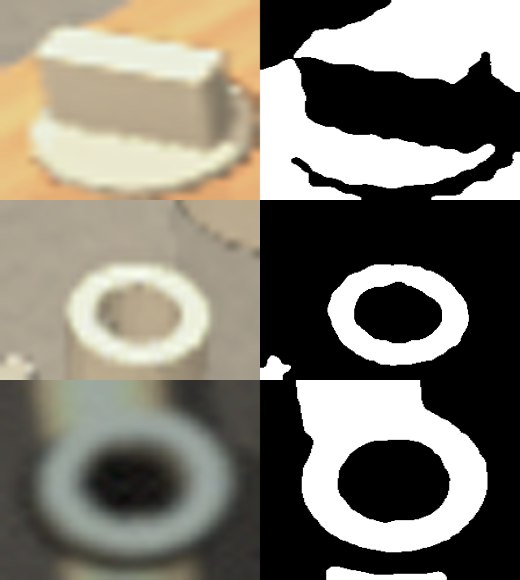

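The side view of the port gives (0.539,-0.164), with an outer radius of 27 mm and an inner radius of 16.6 mm, which matches the sizes given. The top view agrees within 3 mm. The plug mask leaked into the carpet, so I'll clean that up.

```bash
python3 - <<'E'
from h import *
import pickle
from scipy.optimize import least_squares
F=pickle.load(open("F0.pkl","rb"))
f=F["side"]; x,y,w,h=212,333,28,28
c=cv2.resize(f["img"][y:y+h,x:x+w],None,fx=8,fy=8,interpolation=cv2.INTER_CUBIC)
H=cv2.cvtColor(c,cv2.COLOR_RGB2HSV).astype(int)
m=((H[...,1]<80)&(H[...,2]>105)).astype(np.uint8)*255
pts=[]
for r in range(14*8,h*8):   # lower part: left and right extremes of row, only if not touching border
    xs=np.nonzero(m[r])[0]
    if len(xs)>8:
        for q in (xs[0],xs[-1]):
            if 2<q<w*8-3: pts.append((x+(q+.5)/8-.5,y+(r+.5)/8-.5))
P=np.array([ray(f,*p,.06)[:2] for p in pts])
for r0 in(None,.022):
    s=least_squares(lambda q:np.hypot(P[:,0]-q[0],P[:,1]-q[1])-(r0 or q[2]),[*P.mean(0),.022],loss='soft_l1',f_scale=.0007); print("side flange",s.x,np.abs(s.fun).mean())
# wing top
m2=((H[...,1]<50)&(H[...,2]>215)).astype(np.uint8)*255; m2[int(11.5*8):]=0
cs,_=cv2.findContours(m2,0,1); k=max(cs,key=cv2.contourArea)
Q=np.array([ray(f,x+(p[0][0]+.5)/8-.5,y+(p[0][1]+.5)/8-.5,.09)[:2] for p in k],np.float32); print("wing",cv2.minAreaRect(Q), cv2.boxPoints(cv2.minAreaRect(Q)))
o=c.copy(); cv2.drawContours(o,[k],-1,(255,0,0),1)
for p in pts: cv2.circle(o,(int((p[0]+.5-x)*8),int((p[1]+.5-y)*8)),1,(0,0,255),-1)
# top view enlarged
t=F["top"]; T=cv2.resize(t["img"][253:277,180:204],(224,224),interpolation=cv2.INTER_CUBIC)
# expected wing outlines overlay for angle hypotheses skipped
a=np.hstack([o,T]); cv2.imwrite("pics/m2.png",cv2.resize(a[...,::-1],(800,400)))
E
```

```text
side flange [0.44963586 0.27560581 0.02197161] 0.00038307298875507573
side flange [0.44965843 0.27558761 0.022     ] 0.0003840637226475042
wing ((0.45031997561454773, 0.2752259373664856), (0.03466985002160072, 0.012314412742853165), 28.474637985229492) [[0.43214652 0.27237353]
 [0.43801764 0.2615488 ]
 [0.46849343 0.27807835]
 [0.4626223  0.2889031 ]]
```

View pics/m2.png

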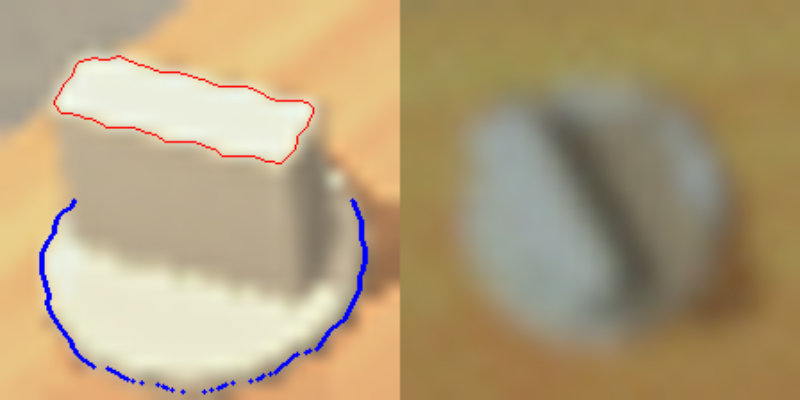

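The plug is at (0.450, 0.275). Its flange fits r = 22 mm, and the two views agree within 2 mm. The wing's top face measures 34.7 x 12.3 mm at 28.5° from x. The port is at about (0.538, -0.164). The jaw direction should have yaw -61.5° (now -67.7°). I'll turn and travel at height.

>>> play_rows:
  deltas:
    - [0,0,-0.3,0,0,-0.775]
    - [-0.52,-0.71,-0.2,0,0,0]
    - [-0.52,-0.71,-0.2,0,0,0]
    - [-0.52,-0.71,0,0,0,0]
    - [-0.52,-0.71,0,0,0,0]
    - [-0.52,-0.71,0,0,0,0]
    - [-0.52,-0.71,0,0,0,0]
    - [-0.52,-0.71,0,0,0,0]
  fingers: 110
  squeeze: 30

```text
clock: 1.0
tool_pos: [0.3141, -0.2797, 0.2327]
tool_rot: [[0.476, -0.879, -0.001], [-0.879, -0.476, 0.003], [-0.004, -0.001, -1.0]]
ft_force: [-0.4, -0.1, 0.4]
grip_width: 0.569
```

```bash
cat > go.py <<'E'
import sys,numpy as np
from station import env
s=env.state(); R=s["tool_rot"]; p=s["tool_pos"]
np.set_printoptions(precision=4,suppress=True)
print("t",s["clock"],"p",p,"yaw",np.degrees(np.arctan2(R[1,0],R[0,0])),"tilt",np.degrees(np.arccos(-R[2,2])),"zax",R[:,2],"F",s["ft_force"],"T",s["torque"],"w",s["grip_width"])
if len(sys.argv)>3:
    T=np.array([float(a) for a in sys.argv[1:4]]); d=R.T@(T-p)/.04; print("tool units to target",d)
if len(sys.argv)>4:
    y=np.radians(float(sys.argv[4])); x=np.array([np.cos(y),np.sin(y),0]); z=np.array([0,0,-1]); D=np.stack([x,np.cross(z,x),z],1)
    import cv2; print("rot units",cv2.Rodrigues(R.T@D)[0].ravel()/np.radians(8))
E
python3 go.py .45 0 .24 -61.5
```

```text
t 1.0 p [ 0.3141 -0.2797  0.2327] yaw -61.56400333822409 tilt 0.2080951084288771 zax [-0.0012  0.0034 -1.    ] F [-0.3911 -0.132   0.4331] T [-0.0486 -0.0156 -0.0137] w 0.5692650002952199
tool units to target [-4.5301 -6.3177 -0.1634]
rot units [-0.0045  0.0256 -0.008 ]
```

>>> play_rows:
  deltas:
    - [-0.6,-0.83,0,0,0,0]
    - [-0.6,-0.83,0,0,0,0]
    - [-0.6,-0.83,0,0,0,0]
    - [-0.6,-0.83,0,0,0,0]
    - [-0.6,-0.83,0,0,0,0]
    - [-0.6,-0.83,0,0,0,0]
    - [-0.6,-0.83,0,0,0,0]
    - [-0.7,-0.4,0,0,0,0]

```text
clock: 1.8
tool_pos: [0.4426, 0.0241, 0.2338]
tool_rot: [[0.475, -0.88, 0.001], [-0.88, -0.475, 0.003], [-0.002, -0.002, -1.0]]
ft_force: [0.5, -0.8, -0.5]
grip_width: 0.568
```

```bash
python3 go.py .45 .275 .16 -61.5
```

```text
t 1.8 p [0.4426 0.0241 0.2338] yaw -61.633931653133004 tilt 0.15911705910202434 zax [ 0.0005  0.0027 -1.    ] F [ 0.5232 -0.7811 -0.5292] T [-0.0402 -0.0052  0.0218] w 0.5676067609582707
tool units to target [-5.4279 -3.1385  1.8634]
rot units [-0.0125  0.0154 -0.0168]
```

>>> play_rows:
  deltas:
    - [-0.8,-0.46,0.2,0,0,0]
    - [-0.8,-0.46,0.2,0,0,0]
    - [-0.8,-0.46,0.2,0,0,0]
    - [-0.8,-0.46,0.2,0,0,0]
    - [-0.8,-0.46,0.2,0,0,0]
    - [-0.8,-0.46,0.2,0,0,0]
    - [-0.5,-0.3,0.2,0,0,0]
    - [-0.2,-0.1,0,0,0,0]

```text
clock: 2.6
tool_pos: [0.4474, 0.2912, 0.1757]
tool_rot: [[0.478, -0.878, 0.0], [-0.878, -0.478, 0.002], [-0.002, -0.001, -1.0]]
ft_force: [-0.5, 0.2, 0.4]
grip_width: 0.569
```

```bash
python3 go.py .45 .275 .11 -61.5
```

```text
t 2.6 p [0.4474 0.2912 0.1757] yaw -61.43945317034212 tilt 0.10803257147990825 zax [ 0.0003  0.0019 -1.    ] F [-0.4947  0.1516  0.3848] T [-0.0003  0.0592  0.0105] w 0.5688564282497325
tool units to target [0.3904 0.1381 1.6409]
rot units [-0.0081  0.0108  0.0076]
```

>>> play_rows:
  deltas:
    - [0.39,0.14,0.3,0,0,0]
    - [0,0,0.4,0,0,0]
    - [0,0,0.4,0,0,0]
    - [0,0,0.3,0,0,0]
    - [0,0,0.1,0,0,0]
    - [0,0,0,0,0,0]
    - [0,0,0,0,0,0]
    - [0,0,0,0,0,0]

```text
clock: 3.4
tool_pos: [0.4512, 0.2734, 0.1166]
tool_rot: [[0.479, -0.878, 0.003], [-0.878, -0.479, 0.003], [-0.001, -0.004, -1.0]]
ft_force: [0.3, 0.5, -0.6]
grip_width: 0.569
```

```bash
python3 go.py .45 .275 .065 -61.5; python3 - <<'E'
from station import grab_frame
import cv2,numpy as np
from h import *
s=grab_frame("side");t=grab_frame("top")
a=cv2.resize(s["img"][290:380,180:290],(440,360),interpolation=2);b=cv2.resize(t["img"][225:295,150:240],(360,280),interpolation=2)
b=np.vstack([b,np.zeros((80,360,3),np.uint8)])
cv2.imwrite("pics/g1.png",np.hstack([a,b])[...,::-1])
E
```

```text
t 3.4 p [0.4512 0.2734 0.1166] yaw -61.407849073663975 tilt 0.24025139128977405 zax [ 0.0031  0.0029 -1.    ] F [ 0.3415  0.5132 -0.5555] T [-0.0013 -0.0385 -0.0231] w 0.5686580513852137
tool units to target [-0.0474  0.0115  1.291 ]
rot units [-0.0291  0.0074  0.0115]
```

View pics/g1.png

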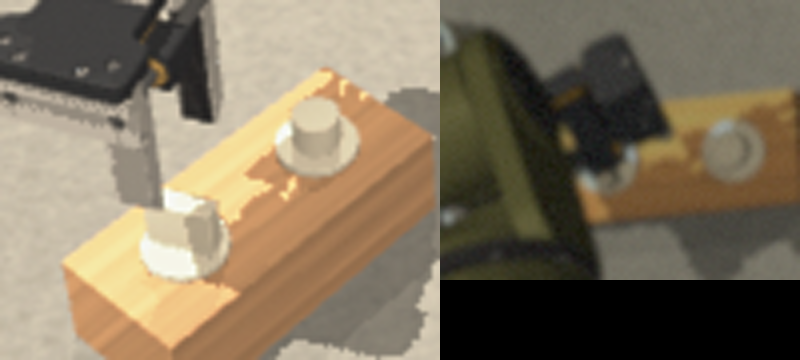

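In the side crop the near finger's tip is at about (140,200) and the far finger's at (200,115), either side of the wing's direction. The wing stays clear and the knob is untouched. Descending.

>>> play_rows:
  deltas:
    - [-0.05,0,0.3,0,0,0]
    - [0,0,0.3,0,0,0]
    - [0,0,0.3,0,0,0]
    - [0,0,0.2,0,0,0]
    - [0,0,0.15,0,0,0]
    - [0,0,0.05,0,0,0]
    - [0,0,0,0,0,0]
    - [0,0,0,0,0,0]

```text
clock: 4.3
tool_pos: [0.4498, 0.2755, 0.0592]
tool_rot: [[0.479, -0.878, 0.002], [-0.878, -0.479, 0.002], [-0.001, -0.003, -1.0]]
ft_force: [0.7, -0.6, 0.7]
grip_width: 0.573
```

```bash
python3 go.py .45 .275 .064 -61.5
```

```text
t 4.3 p [0.4498 0.2755 0.0592] yaw -61.3883964869107 tilt 0.17421179162097308 zax [ 0.002   0.0023 -1.    ] F [ 0.6723 -0.6064  0.6537] T [ 0.0036 -0.0337  0.0099] w 0.5733712633576791
tool units to target [ 0.0126  0.0019 -0.1192]
rot units [-0.0203  0.0079  0.0139]
```

>>> play_rows:
  deltas:
    - [0,0,-0.11,0,0,0]
    - [0,0,0,0,0,0]
    - [0,0,0,0,0,0]
    - [0,0,0,0,0,0]
    - [0,0,0,0,0,0]
    - [0,0,0,0,0,0]
    - [0,0,0,0,0,0]
    - [0,0,0,0,0,0]

```text
clock: 5.1
tool_pos: [0.4505, 0.2758, 0.0654]
tool_rot: [[0.479, -0.878, 0.004], [-0.878, -0.479, 0.003], [-0.001, -0.005, -1.0]]
ft_force: [-0.6, 0.6, -0.3]
grip_width: 0.57
```

>>> play_rows:
  deltas:
    - [0,0,0,0,0,0]
    - [0,0,0,0,0,0]
    - [0,0,0,0,0,0]
    - [0,0,0,0,0,0]
    - [0,0,0,0,0,0]
    - [0,0,0,0,0,0]
    - [0,0,0,0,0,0]
    - [0,0,0,0,0,0]
  fingers: 255
  squeeze: 50

```text
clock: 5.9
tool_pos: [0.4504, 0.2757, 0.0653]
tool_rot: [[0.479, -0.878, 0.004], [-0.878, -0.479, 0.003], [-0.001, -0.005, -1.0]]
ft_force: [-0.5, -0.7, 0.4]
grip_width: 0.121
```

```bash
python3 go.py .45 .275 .064 -61.5
```

```text
t 5.9 p [0.4504 0.2757 0.0653] yaw -61.38830774915075 tilt 0.29438715250111114 zax [ 0.004   0.0033 -1.    ] F [-0.5179 -0.6868  0.3669] T [-0.0164 -0.039   0.0213] w 0.12070002250860642
tool units to target [0.0111 0.0179 0.0323]
rot units [-0.0361  0.0069  0.0139]
```

Gripped: the opening is 11.3 mm for a 12 mm wing. The TCP is 10.3 mm above the plug's origin, so home will be at TCP z ≈ 0.1353. Lifting.

>>> play_rows:
  deltas:
    - [0,0,-0.3,0,0,0]
    - [0,0,-0.5,0,0,0]
    - [0,0,-0.7,0,0,0]
    - [0,0,-0.7,0,0,0]
    - [0,0,-0.7,0,0,0]
    - [0,0,-0.7,0,0,0]
    - [0,0,-0.4,0,0,0]
    - [0,0,0,0,0,0]

```text
clock: 6.7
tool_pos: [0.4489, 0.2748, 0.2372]
tool_rot: [[0.479, -0.878, 0.005], [-0.878, -0.479, 0.004], [-0.001, -0.006, -1.0]]
ft_force: [0.3, 0.4, -0.7]
grip_width: 0.123
```

```bash
python3 go.py .538 -.1644 .215 -61.5; python3 - <<'E'
from station import grab_frame
import cv2
for n in("side","top"):
    f=grab_frame(n); cv2.imwrite(f"pics/{n}1.png",f["img"][:,:,::-1])
E
```

```text
t 6.7 p [0.4489 0.2748 0.2372] yaw -61.38095137188889 tilt 0.37517903380863604 zax [ 0.0052  0.004  -1.    ] F [ 0.2592  0.3695 -0.6812] T [ 0.0442 -0.0789  0.0123] w 0.12268999898769353
tool units to target [10.7069  3.3064  0.5219]
rot units [-0.0463  0.0077  0.0149]
```

View pics/side1.png

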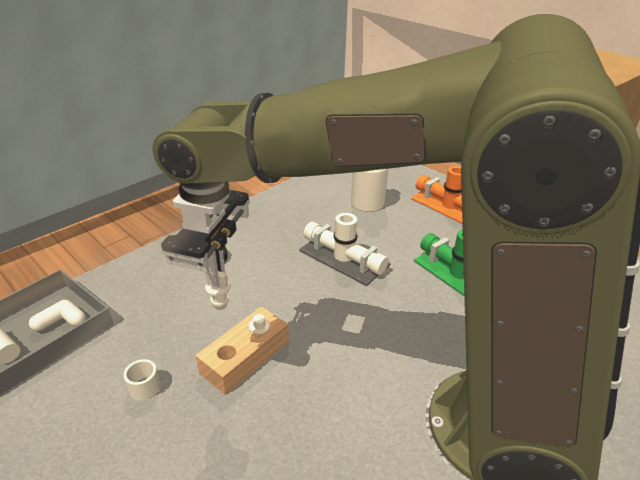

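The plug is lifted at side (218,290), the knob plug is still in its hole, and the port is visible at (346,222). Travelling to the port.

>>> play_rows:
  deltas:
    - [0.4,0.12,0,-0.03,0,0]
    - [0.8,0.25,0,0,0,0]
    - [0.8,0.25,0,0,0,0]
    - [0.8,0.25,0,0,0,0]
    - [0.8,0.25,0,0,0,0]
    - [0.8,0.25,0,0,0,0]
    - [0.8,0.25,0,0,0,0]
    - [0.8,0.25,0,0,0,0]

```text
clock: 7.6
tool_pos: [0.4944, 0.0214, 0.2236]
tool_rot: [[0.484, -0.875, -0.019], [-0.875, -0.484, -0.003], [-0.007, 0.018, -1.0]]
ft_force: [0.7, 0.9, -1.0]
grip_width: 0.124
```

```bash
python3 go.py .538 -.1644 .215 -61.5
```

```text
t 7.6 p [0.4944 0.0214 0.2236] yaw -61.027138744990545 tilt 1.0790733308490559 zax [-0.0186 -0.0026 -0.9998] F [ 0.6664  0.9122 -0.9554] T [ 0.0641 -0.0265  0.018 ] w 0.12385941946915682
tool units to target [4.5934 1.294  0.2072]
rot units [0.1262 0.0476 0.0595]
```

>>> play_rows:
  deltas:
    - [0.8,0.23,0,0.12,0.05,0.06]
    - [0.8,0.23,-0.05,0,0,0]
    - [0.8,0.23,0,0,0,0]
    - [0.8,0.23,0,0,0,0]
    - [0.6,0.17,0,0,0,0]
    - [0.4,0.1,0,0,0,0]
    - [0,0,0,0,0,0]
    - [0,0,0,0,0,0]

```text
clock: 8.4
tool_pos: [0.5299, -0.1584, 0.2146]
tool_rot: [[0.473, -0.881, -0.016], [-0.881, -0.473, 0.004], [-0.011, 0.013, -1.0]]
ft_force: [0.6, 0.2, -1.1]
grip_width: 0.125
```

```bash
python3 go.py .538 -.1644 .215 -61.5
```

```text
t 8.4 p [ 0.5299 -0.1584  0.2146] yaw -61.77378416916218 tilt 0.9613419758306792 zax [-0.0164  0.0037 -0.9999] F [ 0.5921  0.2264 -1.0578] T [-0.0246 -0.0327  0.0212] w 0.12517773924818615
tool units to target [ 0.2288 -0.1072 -0.0133]
rot units [ 0.0906  0.079  -0.0337]
```

>>> play_rows:
  deltas:
    - [0.23,-0.11,0,0.09,0.08,-0.03]
    - [0,0,0,0,0,0]
    - [0,0,0,0,0,0]
    - [0,0,0,0,0,0]
    - [0,0,0,0,0,0]
    - [0,0,0,0,0,0]
    - [0,0,0,0,0,0]
    - [0,0,0,0,0,0]

```text
clock: 9.2
tool_pos: [0.5389, -0.1613, 0.2148]
tool_rot: [[0.481, -0.877, 0.002], [-0.877, -0.481, -0.0], [0.001, -0.002, -1.0]]
ft_force: [-0.7, -0.6, -0.1]
grip_width: 0.127
```

```bash
python3 go.py .538 -.1644 .215 -61.5; python3 - <<'E'
from station import grab_frame
import cv2,numpy as np
from h import *
o=[]
for n in("side","top"):
    f=grab_frame(n); cv2.imwrite(f"pics/{n}2.png",f["img"][:,:,::-1]); u,v=proj(f,(.538,-.1644,.17)).astype(int);print(u,v)
    o.append(cv2.resize(f["img"][v-50:v+50,u-50:u+50],(400,400),interpolation=2))
cv2.imwrite("pics/c2.png",np.hstack(o)[...,::-1])
E
```

```text
t 9.2 p [ 0.5389 -0.1613  0.2148] yaw -61.2731216415885 tilt 0.1085736308652979 zax [ 0.0019 -0.0002 -1.    ] F [-0.6792 -0.6161 -0.0763] T [-0.0341 -0.0494  0.0273] w 0.1273206728182791
tool units to target [ 0.0584  0.057  -0.0059]
rot units [-0.011  -0.0079  0.0284]
346 203
347 227
```

View pics/c2.png

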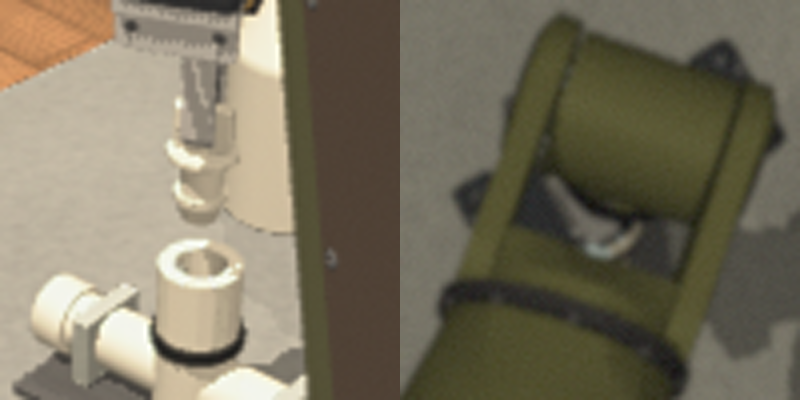

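```bash
python3 - <<'E'
import cv2,numpy as np
im=cv2.imread("pics/side2.png")
c=cv2.resize(im[172:240,320:380],(720,816),interpolation=cv2.INTER_CUBIC)[:590]
cv2.imwrite("pics/c3.png",c)
c=cv2.resize(im[150:240,320:380],None,fx=8,fy=8,interpolation=cv2.INTER_CUBIC)
H=cv2.cvtColor(c,cv2.COLOR_BGR2HSV)
for r in list(range(180,225,2)):
    row=c[(r-150)*8+4]; 
    v=row.max(1).astype(int); g=np.diff(v); 
    e=[(round(320+(i+.5)/8-.5,1),int(v[i+8]-v[i-8])) for i in range(12,len(v)-12) if abs(v[i+8]-v[i-8])>25 and abs(v[i+8]-v[i-8])==max(abs(v[j+8]-v[j-8]) for j in range(i-4,i+5))]
    print(r,e)
E
```

```text
180 [(341.3, -46), (341.4, -46), (341.6, -46), (342.4, -44), (349.4, 67), (349.6, 67), (366.8, -123)]
182 [(340.9, -33), (343.6, -41), (343.7, -41), (343.8, -41), (354.9, 46), (366.8, -122)]
184 [(340.7, -28), (340.8, -28), (340.9, -28), (343.6, -37), (343.7, -37), (343.8, -37), (349.6, 30), (349.7, 30), (354.9, 40), (367.1, -113)]
186 [(344.6, -42), (344.7, -42), (354.9, 39), (367.3, -114), (367.4, -114)]
188 [(337.1, 47), (337.2, 47), (340.9, -86), (341.1, -86), (349.1, 37), (354.7, 28), (367.4, -112)]
190 [(337.3, 62), (337.4, 62), (341.8, -77), (341.9, -77), (367.7, -129), (367.8, -129)]
192 [(338.6, 52), (338.7, 52), (346.1, -58), (355.8, 37), (355.9, 37), (367.8, -129)]
194 [(340.1, 27), (340.2, 27), (346.1, -54), (367.8, -117), (367.9, -117)]
196 [(340.6, -62), (352.1, 32), (368.1, -110)]
198 [(338.8, 44), (340.8, -79), (340.9, -79), (351.8, 30), (351.9, 30), (352.1, 30), (368.1, -110)]
200 [(338.8, 54), (338.9, 54), (340.9, -44), (341.1, -44), (343.7, -41), (351.1, 34), (351.2, 34), (368.3, -110), (368.4, -110)]
202 [(339.8, 54), (339.9, 54), (345.8, -40), (352.8, 28), (352.9
[... 591 characters left out ...]
(335.4, 53), (335.6, 53), (340.2, -60), (340.3, -60), (346.7, -42), (346.8, -42), (350.6, 43), (350.7, 43), (369.7, -102)]
218 [(334.8, 54), (339.3, -83), (339.4, -83), (339.6, -83), (342.2, 30), (342.3, 30), (347.8, -53), (352.6, 79), (356.2, -33), (356.3, -33), (369.8, -96), (369.9, -96)]
220 [(335.7, 65), (340.8, -78), (343.1, 48), (343.2, 48), (347.9, -55), (348.1, -55), (351.7, 98), (351.8, 98), (354.1, -32), (354.2, -32), (355.8, -32), (355.9, -32), (369.8, -95)]
222 [(336.4, 48), (336.6, 48), (336.7, 48), (336.8, 48), (354.8, -83), (354.9, -83), (369.9, -89), (370.1, -89), (370.2, -89)]
224 [(325.6, 53), (327.9, -48), (328.1, -48), (352.1, -49), (356.7, 28), (356.8, 28), (370.1, -89)]
```

View pics/c3.png

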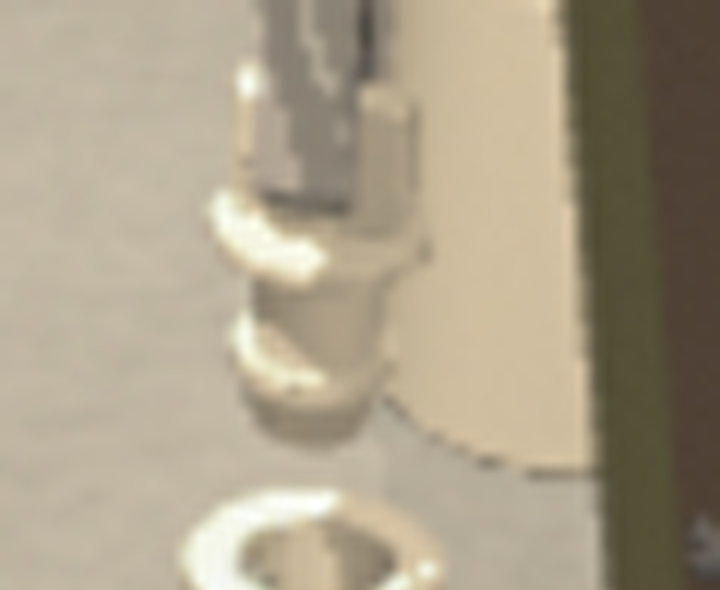

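```bash
python3 - <<'E'
from h import *
import pickle
f=pickle.load(open("F0.pkl","rb"))["side"]
for z in(.207,.177,.125):
  print(z,"TCP",proj(f,(.5389,-.1613,z)),"port",proj(f,(.5389,-.1642,z)),proj(f,(.536,-.1649,z)))
print("dpx per mm x,y",proj(f,(.5399,-.1642,.177))-proj(f,(.5389,-.1642,.177)),proj(f,(.5389,-.1632,.177))-proj(f,(.5389,-.1642,.177)))
E
```

```text
0.207 TCP [346.4489163  190.48707446] port [347.26496247 190.05972668] [348.35319044 190.4094403 ]
0.177 TCP [345.85921395 201.10267632] port [346.6642861  200.66678058] [347.7361757  201.02199187]
0.125 TCP [344.87650172 218.79309521] port [345.66323183 218.34391453] [346.70793281 218.7075998 ]
dpx per mm x,y [-0.30219451 -0.15852336] [-0.27735871  0.15017223]
```

The held plug's bead is at u 345.8 against 345.9 predicted from the TCP, so the grasp offset is about 0. In the same image the port's centre is u≈345.8, which fits the side-view estimate (0.5389,-0.1642). I'm using (0.5385,-0.1643) and going down to just short of the catches.

>>> play_rows:
  deltas:
    - [0.06,0.045,0,0,0,0.03]
    - [0,0,0.2,0,0,0]
    - [0,0,0.2,0,0,0]
    - [0,0,0.2,0,0,0]
    - [0,0,0.1,0,0,0]
    - [0,0,0,0,0,0]
    - [0,0,0,0,0,0]
    - [0,0,0,0,0,0]

```text
clock: 10.1
tool_pos: [0.5381, -0.1645, 0.1833]
tool_rot: [[0.476, -0.879, 0.0], [-0.879, -0.476, 0.0], [-0.0, -0.0, -1.0]]
ft_force: [-1.2, 0.6, -0.7]
grip_width: 0.125
```

```bash
python3 go.py .5385 -.1643 .172 -61.5
```

```text
t 10.1 p [ 0.5381 -0.1645  0.1833] yaw -61.55437053615873 tilt 0.02924550460025141 zax [ 0.0004  0.0003 -1.    ] F [-1.1603  0.6395 -0.6536] T [ 0.0133  0.0247 -0.0189] w 0.12536096192838486
tool units to target [-0.0003 -0.0114  0.282 ]
rot units [-0.0035  0.0009 -0.0068]
```

Well aligned. Entering the bore in small steps.

>>> play_rows:
  deltas:
    - [0,-0.01,0.06,0,0,0]
    - [0,0,0.06,0,0,0]
    - [0,0,0.06,0,0,0]
    - [0,0,0.06,0,0,0]
    - [0,0,0.05,0,0,0]
    - [0,0,0,0,0,0]
    - [0,0,0,0,0,0]
    - [0,0,0,0,0,0]

```text
clock: 10.9
tool_pos: [0.5387, -0.1644, 0.1712]
tool_rot: [[0.476, -0.879, 0.001], [-0.879, -0.476, -0.0], [0.001, -0.001, -1.0]]
ft_force: [0.2, 0.5, -0.3]
grip_width: 0.124
```

```bash
python3 go.py .5385 -.1643 .1353 -61.5; python3 - <<'E'
from station import grab_frame
import cv2
f=grab_frame("side"); cv2.imwrite("pics/c4.png",cv2.resize(f["img"][170:250,310:390],(560,560),interpolation=2)[...,::-1])
E
```

```text
t 10.9 p [ 0.5387 -0.1644  0.1712] yaw -61.549331673979395 tilt 0.07447564395579953 zax [ 0.0013 -0.     -1.    ] F [ 0.2349  0.546  -0.2752] T [ 0.0389 -0.0192  0.0204] w 0.1236921925399651
tool units to target [-0.0049  0.0047  0.898 ]
rot units [-0.0081 -0.0046 -0.0062]
```

View pics/c4.png

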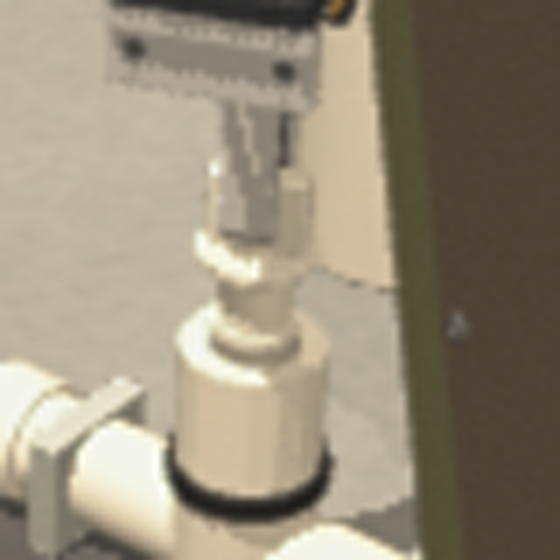

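The nose is inside the bore at crop (253,345), with no lateral force. Continuing slowly.

>>> play_rows:
  deltas:
    - [0,0,0.03,0,0,0]
    - [0,0,0.04,0,0,0]
    - [0,0,0.04,0,0,0]
    - [0,0,0.04,0,0,0]
    - [0,0,0.03,0,0,0]
    - [0,0,0.03,0,0,0]
    - [0,0,0.02,0,0,0]
    - [0,0,0,0,0,0]

```text
clock: 11.75
tool_pos: [0.5384, -0.1644, 0.1614]
tool_rot: [[0.476, -0.879, 0.001], [-0.879, -0.476, 0.0], [0.0, -0.001, -1.0]]
ft_force: [-1.6, -0.1, -0.3]
grip_width: 0.12
```

```bash
python3 go.py .5385 -.1643 .1353 -61.5
```

```text
t 11.75 p [ 0.5384 -0.1644  0.1614] yaw -61.546722069853736 tilt 0.032608600629957366 zax [ 0.0006  0.     -1.    ] F [-1.6111 -0.0737 -0.2773] T [0.0135 0.3812 0.0119] w 0.12005691912281911
tool units to target [-0.0002 -0.0027  0.6526]
rot units [-0.0037 -0.0018 -0.0058]
```

>>> play_rows:
  deltas:
    - [0,0,0.03,0,0,0]
    - [0,0,0.03,0,0,0]
    - [0,0,0.03,0,0,0]
    - [0,0,0.03,0,0,0]
    - [0,0,0.0,0,0,0]
    - [0,0,0.0,0,0,0]
    - [0,0,0,0,0,0]
    - [0,0,0,0,0,0]

```text
clock: 12.55
tool_pos: [0.5385, -0.1645, 0.1577]
tool_rot: [[0.476, -0.879, 0.002], [-0.879, -0.476, -0.001], [0.001, -0.001, -1.0]]
ft_force: [-3.2, 1.2, 4.0]
grip_width: 0.127
```

```bash
python3 go.py .5385 -.1643 .1353 -61.5
```

```text
t 12.55 p [ 0.5385 -0.1645  0.1577] yaw -61.551636134323125 tilt 0.09852169695025759 zax [ 0.0016 -0.0006 -1.    ] F [-3.1578  1.21    3.9827] T [0.0339 0.6393 0.0153] w 0.1270446216456873
tool units to target [-0.0052 -0.0024  0.5601]
rot units [-0.0082 -0.0092 -0.0064]
```

There is a lateral reaction of -3.2 N in x, so the plug bears on the bore's +x side. That agrees with the top view's 0.536. I'm shifting about 1 mm toward -x.

>>> play_rows:
  deltas:
    - [-0.02,0.02,0,0,0,0]
    - [0,0,0,0,0,0]
    - [0,0,0,0,0,0]
    - [0,0,0,0,0,0]
    - [0,0,0,0,0,0]
    - [0,0,0,0,0,0]
    - [0,0,0,0,0,0]
    - [0,0,0,0,0,0]

```text
clock: 13.35
tool_pos: [0.5381, -0.1645, 0.1578]
tool_rot: [[0.476, -0.879, 0.004], [-0.879, -0.476, -0.001], [0.003, -0.003, -1.0]]
ft_force: [-0.3, -1.5, 3.3]
grip_width: 0.124
```

```bash
python3 go.py .5375 -.1643 .1353 -61.5
```

```text
t 13.35 p [ 0.5381 -0.1645  0.1578] yaw -61.55779351295898 tilt 0.2430921892090708 zax [ 0.004  -0.0015 -1.    ] F [-0.3377 -1.5458  3.3406] T [-0.1041  0.1217  0.0037] w 0.1244880768870351
tool units to target [-0.0139  0.0128  0.5634]
rot units [-0.0201 -0.0228 -0.0072]
```

>>> play_rows:
  deltas:
    - [-0.01,0.01,0.03,-0.02,-0.02,0]
    - [0,0,0.03,0,0,0]
    - [0,0,0.03,0,0,0]
    - [0,0,0.03,0,0,0]
    - [0,0,0.03,0,0,0]
    - [0,0,0.03,0,0,0]
    - [0,0,0,0,0,0]
    - [0,0,0,0,0,0]

```text
clock: 14.15
tool_pos: [0.5384, -0.1644, 0.1546]
tool_rot: [[0.476, -0.879, 0.004], [-0.879, -0.476, -0.001], [0.003, -0.002, -1.0]]
ft_force: [-2.2, -0.5, 3.7]
grip_width: 0.123
```

```bash
python3 go.py .5375 -.1643 .1353 -61.5
```

```text
t 14.15 p [ 0.5384 -0.1644  0.1546] yaw -61.54864301351427 tilt 0.21502237094270688 zax [ 0.0035 -0.0013 -1.    ] F [-2.17   -0.5163  3.7294] T [-0.1074  0.3485  0.0863] w 0.12287884637019249
tool units to target [-0.0135  0.0198  0.4833]
rot units [-0.0178 -0.0202 -0.0061]
```

>>> play_rows:
  deltas:
    - [-0.015,0.022,0.04,-0.02,-0.02,0]
    - [-0.015,0.022,0.05,0,0,0]
    - [0,0,0.05,0,0,0]
    - [0,0,0.05,0,0,0]
    - [0,0,0.05,0,0,0]
    - [0,0,0.05,0,0,0]
    - [0,0,0.05,0,0,0]
    - [0,0,0.05,0,0,0]

```text
clock: 14.95
tool_pos: [0.5375, -0.1643, 0.1394]
tool_rot: [[0.476, -0.879, 0.003], [-0.879, -0.476, -0.001], [0.002, -0.003, -1.0]]
ft_force: [-0.6, -0.3, -0.3]
grip_width: 0.121
```

```bash
python3 go.py .5375 -.1643 .1353 -61.5
```

```text
t 14.95 p [ 0.5375 -0.1643  0.1394] yaw -61.54527535313986 tilt 0.20197160755719015 zax [ 0.0034 -0.0009 -1.    ] F [-0.6079 -0.2706 -0.256 ] T [ 0.013  -0.0052  0.0161] w 0.12134926537810851
tool units to target [-0.0016  0.0006  0.1035]
rot units [-0.0181 -0.0176 -0.0056]
```

Force is now about 0 with 4 mm to go, so the bead seems past the catches and the plug is centred. Gently to the rim.

>>> play_rows:
  deltas:
    - [0,0,0.03,0,0,0]
    - [0,0,0.03,0,0,0]
    - [0,0,0.03,0,0,0]
    - [0,0,0.03,0,0,0]
    - [0,0,0.03,0,0,0]
    - [0,0,0.03,0,0,0]
    - [0,0,0.03,0,0,0]
    - [0,0,0.03,0,0,0]

```text
clock: 15.75
tool_pos: [0.5374, -0.1641, 0.1339]
tool_rot: [[0.477, -0.879, 0.004], [-0.879, -0.477, -0.001], [0.003, -0.003, -1.0]]
ft_force: [-6.1, 1.5, 13.3]
grip_width: 0.121
```

```bash
python3 go.py .5375 -.1643 .1353 -61.5; python3 - <<'E'
from station import grab_frame
import cv2
f=grab_frame("side"); cv2.imwrite("pics/c5.png",cv2.resize(f["img"][170:250,310:390],(560,560),interpolation=2)[...,::-1])
E
python3 go.py
```

```text
t 15.75 p [ 0.5374 -0.1641  0.1339] yaw -61.54224813930715 tilt 0.259221986897672 zax [ 0.0044 -0.001  -1.    ] F [-6.1011  1.4511 13.2568] T [ 0.5063  1.1775 -0.0439] w 0.12077308125865499
tool units to target [ 0.0054 -0.0007 -0.0352]
rot units [-0.0243 -0.0215 -0.0052]
t 15.8 p [ 0.5373 -0.1641  0.1339] yaw -61.5431462202708 tilt 0.256513794476015 zax [ 0.0044 -0.001  -1.    ] F [-5.1008  2.1946 14.0493] T [ 0.52    1.2168 -0.0216] w 0.1272856998072047
```

View pics/c5.png

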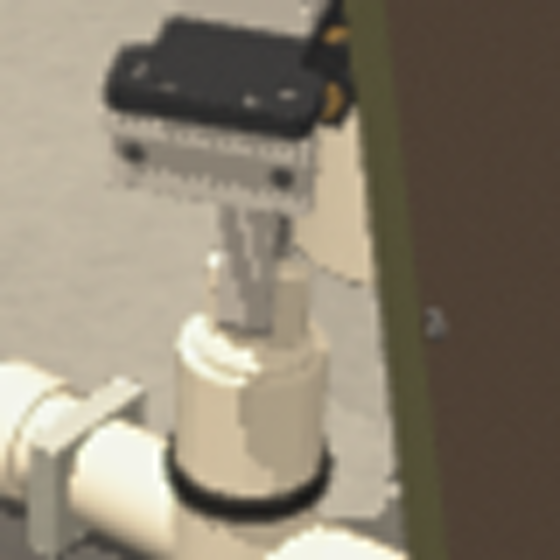

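The plug is home: the flange is on the rim at crop (250,350). TCP z 0.1339 is 1.4 mm below the expected home height, which matches the 14 N push read (limit 25 N), so there was no slip. A static row of 0.03 gives about 14 N. I'll relax, then rise gently through the free play.

>>> play_rows:
  deltas:
    - [0,0,0,0,0,0]
    - [0,0,-0.01,0,0,0]
    - [0,0,-0.02,0,0,0]
    - [0,0,-0.02,0,0,0]
    - [0,0,-0.02,0,0,0]
    - [0,0,-0.02,0,0,0]
    - [0,0,-0.015,0,0,0]
    - [0,0,-0.01,0,0,0]

```text
clock: 16.6
tool_pos: [0.5372, -0.164, 0.139]
tool_rot: [[0.476, -0.879, 0.004], [-0.879, -0.476, -0.001], [0.003, -0.003, -1.0]]
ft_force: [1.1, 0.0, -1.3]
grip_width: 0.124
```

```bash
python3 go.py .5375 -.1643 .1353 -61.5
```

```text
t 16.6 p [ 0.5372 -0.164   0.139 ] yaw -61.54487195104357 tilt 0.24469959978790473 zax [ 0.0042 -0.0007 -1.    ] F [ 1.079   0.0345 -1.2874] T [ 0.0338 -0.1659 -0.0093] w 0.12370575800440793
tool units to target [ 0.0107 -0.0023  0.0915]
rot units [-0.0241 -0.0189 -0.0056]
```

Up 3.7 mm and still in free play. Continuing slowly.

>>> play_rows:
  deltas:
    - [0,0,-0.015,0,0,0]
    - [0,0,-0.015,0,0,0]
    - [0,0,-0.015,0,0,0]
    - [0,0,-0.015,0,0,0]
    - [0,0,-0.015,0,0,0]
    - [0,0,-0.015,0,0,0]
    - [0,0,-0.015,0,0,0]
    - [0,0,-0.015,0,0,0]

```text
clock: 17.4
tool_pos: [0.5371, -0.1639, 0.1436]
tool_rot: [[0.477, -0.879, 0.004], [-0.879, -0.477, -0.001], [0.002, -0.003, -1.0]]
ft_force: [1.8, -0.1, -7.3]
grip_width: 0.123
```

```bash
python3 go.py .5375 -.1643 .1353 -61.5
```

```text
t 17.4 p [ 0.5371 -0.1639  0.1436] yaw -61.542598385056976 tilt 0.21144461454583402 zax [ 0.0037 -0.0005 -1.    ] F [ 1.7965 -0.0585 -7.2632] T [-0.1688 -0.6886 -0.0338] w 0.12267621962196967
tool units to target [ 0.0132 -0.0045  0.207 ]
rot units [-0.0213 -0.0157 -0.0053]
```

Caught: a 7.3 N pull at 0.6 mm per row, with about 7.6 mm of play. Ramping up smoothly.

>>> play_rows:
  deltas:
    - [0,0,-0.016,0,0,0]
    - [0,0,-0.018,0,0,0]
    - [0,0,-0.02,0,0,0]
    - [0,0,-0.021,0,0,0]
    - [0,0,-0.022,0,0,0]
    - [0,0,-0.023,0,0,0]
    - [0,0,-0.024,0,0,0]
    - [0,0,-0.024,0,0,0]

```text
clock: 18.2
tool_pos: [0.5367, -0.1639, 0.1448]
tool_rot: [[0.476, -0.879, 0.0], [-0.879, -0.476, 0.001], [-0.001, -0.001, -1.0]]
ft_force: [7.1, -1.4, -16.8]
grip_width: 0.122
```

```bash
python3 go.py .5375 -.1643 .1353 -61.5
```

```text
t 18.2 p [ 0.5367 -0.1639  0.1448] yaw -61.55634446364298 tilt 0.05017422551075242 zax [ 0.0002  0.0008 -1.    ] F [  7.0507  -1.377  -16.7863] T [-0.5404 -1.8234  0.0119] w 0.12232619166000885
tool units to target [ 0.0182 -0.013   0.2381]
rot units [-0.0043  0.0045 -0.007 ]
```

The pull is 16.8 N, including the 0.6 N plug weight. I'll ease it a hair and hold.

>>> play_rows:
  deltas:
    - [0.004,-0.007,-0.022,0,0,0]
    - [0.004,-0.007,-0.021,0,0,0]
    - [0.004,-0.007,-0.021,0,0,0]
    - [0.004,-0.007,-0.021,0,0,0]
    - [0.004,-0.007,-0.021,0,0,0]
    - [0.004,-0.007,-0.021,0,0,0]
    - [0.004,-0.007,-0.021,0,0,0]
    - [0.004,-0.007,-0.021,0,0,0]

```text
clock: 19.0
tool_pos: [0.5373, -0.1639, 0.145]
tool_rot: [[0.476, -0.879, -0.009], [-0.879, -0.476, 0.003], [-0.007, 0.006, -1.0]]
ft_force: [4.0, -3.0, -18.6]
grip_width: 0.122
```

```bash
python3 go.py .5375 -.1643 .1353 -61.5
```

```text
t 19.0 p [ 0.5373 -0.1639  0.145 ] yaw -61.57640136187026 tilt 0.5237497021722756 zax [-0.0086  0.0031 -1.    ] F [  4.0113  -3.028  -18.6279] T [-0.6056 -1.1429  0.0505] w 0.12197560842472764
tool units to target [ 0.012  -0.0013  0.243 ]
rot units [ 0.0434  0.049  -0.0094]
```

The pull stayed above 15 N for over 0.8 s, from 16.8 N at the start to 18.6 N at the end (under 22 N). Easing off and lowering.

>>> play_rows:
  deltas:
    - [0,0,-0.01,0,0,0]
    - [0,0,0,0.02,0.02,0]
    - [0,0,0.01,0.02,0.02,0]
    - [0,0,0.02,0,0,0]
    - [0,0,0.03,0,0,0]
    - [0,0,0.03,0,0,0]
    - [0,0,0.03,0,0,0]
    - [0,0,0.03,0,0,0]

```text
clock: 19.8
tool_pos: [0.5379, -0.164, 0.1419]
tool_rot: [[0.476, -0.879, 0.002], [-0.879, -0.476, -0.0], [0.001, -0.001, -1.0]]
ft_force: [0.2, -0.1, -1.0]
grip_width: 0.127
```

```bash
python3 go.py .5375 -.1643 .1353 -61.5
```

```text
t 19.8 p [ 0.5379 -0.164   0.1419] yaw -61.57030822096816 tilt 0.08864990770307939 zax [ 0.0015 -0.     -1.    ] F [ 0.1702 -0.0711 -1.0399] T [-0.003  -0.0092 -0.0003] w 0.12698571921450957
tool units to target [0.0007 0.0126 0.1645]
rot units [-0.0096 -0.0056 -0.0088]
```

>>> play_rows:
  deltas:
    - [-0.003,0.01,0.03,0,0,0]
    - [0,0,0.03,0,0,0]
    - [0,0,0.03,0,0,0]
    - [0,0,0.03,0,0,0]
    - [0,0,0.025,0,0,0]
    - [0,0,0.02,0,0,0]
    - [0,0,0.01,0,0,0]
    - [0,0,0.01,0,0,0]

```text
clock: 20.6
tool_pos: [0.5378, -0.1642, 0.1349]
tool_rot: [[0.476, -0.879, 0.003], [-0.879, -0.476, -0.0], [0.002, -0.002, -1.0]]
ft_force: [-1.5, -0.0, 4.5]
grip_width: 0.124
```

```bash
python3 go.py .5375 -.1643 .1353 -61.5
```

```text
t 20.6 p [ 0.5378 -0.1642  0.1349] yaw -61.567969025276604 tilt 0.15440754640965063 zax [ 0.0027 -0.0004 -1.    ] F [-1.544  -0.0212  4.5382] T [0.1448 0.3559 0.0038] w 0.12378231855623092
tool units to target [-0.0008  0.0069 -0.0098]
rot units [-0.0154 -0.0116 -0.0085]
```

Seated again at 4.5 N and TCP z 0.1349. Releasing.

>>> play_rows:
  deltas:
    - [0,0,0,0,0,0]
    - [0,0,0,0,0,0]
    - [0,0,0,0,0,0]
    - [0,0,0,0,0,0]
    - [0,0,0,0,0,0]
    - [0,0,0,0,0,0]
    - [0,0,0,0,0,0]
    - [0,0,0,0,0,0]
  fingers: 110

```text
clock: 21.4
tool_pos: [0.5379, -0.1642, 0.1349]
tool_rot: [[0.476, -0.879, 0.003], [-0.879, -0.476, -0.001], [0.002, -0.002, -1.0]]
ft_force: [-0.5, 0.1, 0.1]
grip_width: 0.569
```

>>> play_rows:
  deltas:
    - [0,0,-0.1,0,0,0]
    - [0,0,-0.2,0,0,0]
    - [0,0,-0.4,0,0,0]
    - [0,0,-0.5,0,0,0]
    - [0,0,-0.5,0,0,0]
    - [0,0,-0.4,0,0,0]
    - [0,0,-0.2,0,0,0]
    - [0,0,0,0,0,0]

```text
clock: 22.2
tool_pos: [0.5376, -0.1642, 0.2342]
tool_rot: [[0.476, -0.879, 0.005], [-0.879, -0.476, -0.001], [0.003, -0.004, -1.0]]
ft_force: [0.6, -0.3, -1.0]
grip_width: 0.571
```

```bash
python3 go.py; python3 - <<'E'
from station import grab_frame
import cv2,numpy as np
f=grab_frame("side"); cv2.imwrite("pics/s6.png",f["img"][...,::-1])
o=[cv2.resize(f["img"][180:250,310:380],(400,400),interpolation=2),cv2.resize(f["img"][300:390,190:300],(400,400),interpolation=2)]
cv2.imwrite("pics/c6.png",np.hstack(o)[...,::-1])
E
```

```text
t 22.2 p [ 0.5376 -0.1642  0.2342] yaw -61.56998627610958 tilt 0.2806133630367084 zax [ 0.0048 -0.0012 -1.    ] F [ 0.6028 -0.3255 -0.9829] T [-0.0085  0.0246  0.002 ] w 0.5705284220814537
```

View pics/c6.png

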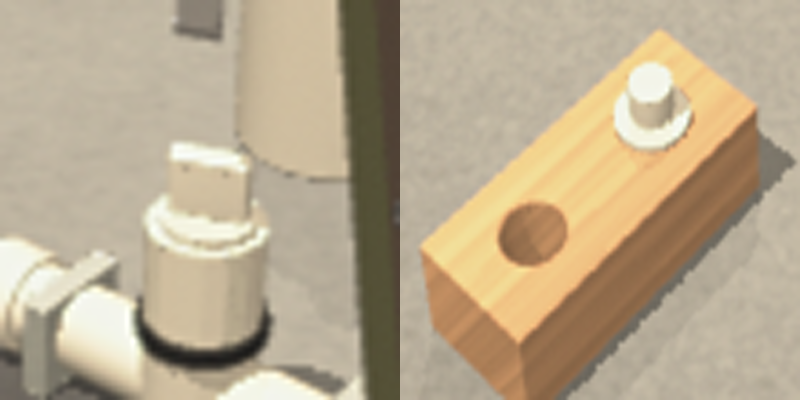

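View pics/s6.png

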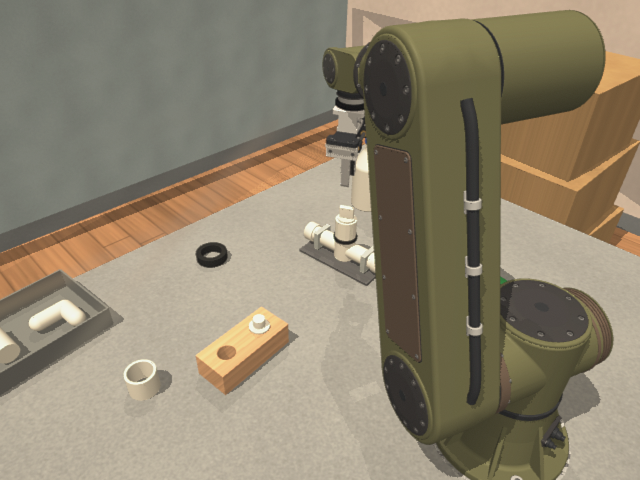

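The plug stands upright with its flange on the rim at side (346,218). The gripper is clear, and the knob plug, coupling and roll haven't moved. Handing in.

```bash
python3 -c "
from station import sign_off
print(sign_off())"
```

```text
the job is handed in; nothing more can be done
None
```

I pressed the winged plug home in the white port, pull-tested it while holding the wing, set it back down on the rim and released it. I handed the job in at about 22 s; no verdict was reported.

- **Push:** the highest force I read was 14 N, with the port pushed down about 1.4 mm. I read forces only at the end of each call, so I didn't see the peak as the catches snapped over the bead.
- **Pull:** the plug took the load after about 7.6 mm of play. The force rose smoothly to 16.8 N and crept to 18.6 N during a hold of at least 0.8 s. That is more than the 15 N planned but under the 22 N limit.
- **Final check:** the last side picture shows the plug upright, with its flange on the rim and the gripper about 100 mm above. The knob plug, coupling and tape roll look unmoved. The arm partly hid the jug, but I never went near it.
- **Disagreement:** the two cameras differed by about 3 mm on the port's x position. The bore's side force during insertion settled it at about 0.5375 m, between the two.

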